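Clear the toppled thread cone and hold the spool case open

ROBOT

A 6-joint arm with a two-finger parallel gripper is mounted at the origin on the work surface. World frame = base frame: x ahead of the robot, y to its left, z up, the work surface at z = 0. Lengths are in m, angles in rad, forces in N, time in s.
With the tool pointing down it reaches from about 0.35 to 0.975 m from the base axis. Payload 4.9 kg.
Tool frame: the origin (TCP) lies at the very end of the fingers, on their centre line; the grasp point (between the pads) lies 19 mm behind it (ctrl.grip_point_offset is the distance from the TCP to the grasp point, in m); z points along the fingers, y is the line along which they close (so a half turn about z gives the same grasp; the last joint's range is limited). The gripper opens to 85 mm and grips with 20 to 120 N. Pads are 22 mm wide; open, the fingers measure 114 mm over their backs; the gripper's body (76 mm by 85 mm) begins 54 mm behind the grasp point. The pads swing forward as they close: fully open they stand 13 mm farther back than shut.
Start: joints at [1.195, 0.053, 1.613, -0, 1.476, -0.119], TCP at [0.159, 0.604, 0.231] pointing down, gripper open.
Joint ranges: [-3.01, 3.01], [-1.01, 2.22], [0.06, 2.58], [-1.02, 4.17], [0.09, 2.62], [-3.14, 3.14]. Speed limits (rad/s): [2.57, 2.57, 3.14, 3.14, 3.14, 3.14].

INTERFACE

Orientations are given as a rotation vector (axis times angle).
In Python, from station import ctrl gives the robot as it stands.
- The arm moves only by the tool send_rows, never from a script. Its argument "rows" is a list of rows, each a list of 3 entries, a list of its own where there are three numbers: the finger opening in cm, from 0 to 8.54, then the shift along the tool's x, y, z in cm, then the turn about the tool's z in degrees. A call has 1 to 10 rows; each row shifts and turns the commanded pose from where the row before left it, along the tool's axes as they then stand; what a row does not reach is not made up. A row lasts 1/8 s, in which the tool goes at most 62.5 mm and 10.7 degrees, less where a joint would pass 70% of its speed; a pose out of reach is approached as far as the arm can. A call with a gripper value outside its range is refused whole. The fingers move at their own pace and stop on an object; "newtons" is the grip in N (left out, the last holds). Time passes only in rows, so rows that do not move let the fingers close. It gives the time, the measured TCP pose, the force, the opening and the grip force at its end, in the units of the state.
- ctrl.get_obs(): the state, without advancing time (a new reading comes with each control period).
- ctrl.get_image(name): name is "scene" or "top"; returns a dict with "frame" (400x640x3 uint8, red, green, blue), "range_z" (400x640 float32, m along the optical axis (not along the pixel's ray), 0 where there is no reading), "fx", "fy", "cx", "cy" (pixels), "cam_to_world" (4x4, takes a point from camera to world coordinates). Camera axes: x right, y down, z forward; pixel columns grow to the right and rows downward; lengths in m; the calibration is good to about 2 mm. A picture is of the moment at which its call begins.
- ctrl.finish_job(): hands the job in; it is judged then, once.
The state is a dict: "t": time; "q": joint angles; "dq": joint speeds; "effort": joint torques, N m; "tool_pos": TCP position; "tool_rot": TCP orientation; "contact_force": force on the tool from outside, world axes, zero at the start; "wrist_torque": the same for the moment, N m; "opening": finger opening in m; "grip_force": force on a finger pad.
Only numpy, scipy, OpenCV 4.12 (cv2) and the standard library are available. Lean on these libraries where they do the work, as an engineer would, in place of code of your own. Each camera call takes 0.05 s, during which the arm holds its last target. There are 200 camera calls.

TASK

A cone of thread has toppled over onto the lid of the glass-topped spool case: stand it upright on the bare counter beside the case and let go of it. Then lift the case's lid and hold it open at about 60 degrees so that I can restock the spools - it has no stay, so do not let it slam shut or go over backwards past upright. Finish while your gripper is still holding the lid still at that angle, and leave the other things on the counter where they are.

Things in the scene. Friction and masses are not known exactly. Their poses are not given: they have to be found in the camera images.
- case: Low wooden case of thread spools, fixed on the counter: 250 deep (its x), 320 wide (its y), 85 high without its lid; spools inside up to 59 above the counter. Origin: centre of its underside, on the counter. Its front faces its own -x, roughly to the robot; lid hinged along the back (+x) top edge. Closed, the lid's flat top is 99.5 above the counter. The counter beside its -y side is bare for 150.
- lid (a joint): Lid angle in rad: 0 closed and level, grows as the front edge rises, 1.05 is 60 degrees, 1.57 upright, stop at 1.9. The hinge is almost frictionless: let go below upright, the lid falls shut. The lid is a wooden frame 14 thick with a clear pane flush with its top, 262 deep (overhangs the case's front by 12), 320 wide, about 0.45 kg.
- lid_hinge (a point): Middle of the lid's hinge line, 85.5 above the counter, 125 behind the case's origin along the case's +x. Turns with the lid: y is the hinge line, -x points to the lid's front edge, z is the lid's outer normal (up when closed).
- lid_handle (a point): Middle of the lid's steel bar pull: a round bar 10 in diameter, 110 long, parallel to the hinge (its y), on a post at each end, its centre line 35 off the lid's top face; 22 behind the lid's front edge, 240 from the hinge line along the lid and 49 off its underside. Turns with the lid, axes as lid_hinge. The bar can turn between gripping fingers.
- cone_mid (a point): Middle of the toppled grey-green thread cone, on its axis, 57.5 from either end (this height when upright). White core; base 59 in diameter, thread 55 near the base, 49 in the middle, 44 near the top, core tip 24; about 0.18 kg. z points from broad base to narrow tip. It starts on its side on the lid, free to roll, its tip roughly towards the robot (up to 75 degrees off).
- yarn: Bystander: large brown cone of yarn standing upright, 106 in diameter, 168 high. Origin: centre of its underside.
- mug: Bystander: white mug, 80 in diameter, 92 high. Origin: centre of its underside.
- tray: Bystander: white plastic tray of machine bobbins, 150 by 110 by 35 high. Origin: centre of its underside.
- shears: Bystander: tailor's shears lying flat, 220 long, 80 wide over the black handles, 12 high. Origin: at the pivot screw, on the counter.

How it is judged:
By the outcome, as a careful person would: the job done as asked, in the order asked, and still so for the second after the job is handed in, while the arm keeps its last pose, push and grip.
It also fails if it takes over 64 s, if anything falls off the work surface, if the arm or the gripper's body presses on something with over 40 N, if the wrist force passes 120 N, or if a joint passes its speed limit or range.

## Working session

There is one attempt and no reset: what is moved stays moved. The work goes in short steps, Python scripts to look and compute and a tool call to move; the robot and the scene stay as the last step left them, time stands still between calls to the robot, and variables do not carry over. Pictures are saved under pics/ and viewed, at most 10 in all, crops included, and the job is handed in when it is done.

Besides the shell and the picture viewer there is one more tool, called after "Request:" as name(argument=value, ...), one argument or row to a line, values as JSON. send_rows: Moves the arm, as the interface text tells. Its arguments: {"type":"object","properties":{"rows":{"type":"array","items":{"type":"array"}},"newtons":{"type":"number"}},"required":["rows"]}

```bash
ls; mkdir -p pics; cat > h.py <<'E'
import numpy as np, cv2
from scipy.spatial.transform import Rotation as R
from station import ctrl
def cloud(im):
    z=im["range_z"]; v,u=np.mgrid[:z.shape[0],:z.shape[1]]
    P=np.stack([(u-im["cx"])/im["fx"]*z,(v-im["cy"])/im["fy"]*z,z],-1)
    T=np.array(im["cam_to_world"]); W=P@T[:3,:3].T+T[:3,3]; W[z==0]=np.nan; return W
def grab(n,save=None):
    im=ctrl.get_image(n)
    if save: cv2.imwrite(f"pics/{save}.png",im["frame"][:,:,::-1])
    return im,cloud(im)
E
python3 - <<'E'
from h import *
for n in("top","scene"):
    im,W=grab(n,n+"0"); np.savez(f"{n}0.npz",W=W,f=im["frame"]); print(n,np.round(im["cam_to_world"],3).tolist(),im["fx"])
o=ctrl.get_obs();print(o)
a,b=cv2.imread("pics/top0.png"),cv2.imread("pics/scene0.png")
E
```

```text
pics
top [[0.047, -0.978, 0.205, 0.243], [-0.999, -0.045, 0.014, -0.037], [-0.005, -0.206, -0.979, 1.342], [0.0, 0.0, 0.0, 1.0]] 404.66979293690423
scene [[-0.854, 0.401, -0.332, 0.982], [0.521, 0.655, -0.547, 0.758], [-0.002, -0.64, -0.768, 1.202], [0.0, 0.0, 0.0, 1.0]] 424.5680117866644
{'t': 0.1, 'q': array([ 1.19500232e+00,  5.33228841e-02,  1.61415208e+00, -8.48918436e-06,
        1.47600789e+00, -1.19018667e-01]), 'dq': array([-0.00058443, -0.00176301, -0.00494582,  0.00123261, -0.00290775,
        0.00064862]), 'effort': array([-1.23297345e-04, -3.94901383e+01, -3.71365607e+01, -1.62516071e-04,
        3.88324013e-03, -5.82368202e-06]), 'tool_pos': array([0.1585315 , 0.60397675, 0.23016885]), 'tool_rot': array([-4.02174947e-01, -3.11528404e+00,  2.88154254e-03]), 'contact_force': array([-0.39497328, -0.54059655,  0.02350631]), 'wrist_torque': array([ 0.01000198, -0.01991887, -0.03593366]), 'grip_force': 0.0, 'opening': 0.08557506688424225}
```

View pics/top0.png

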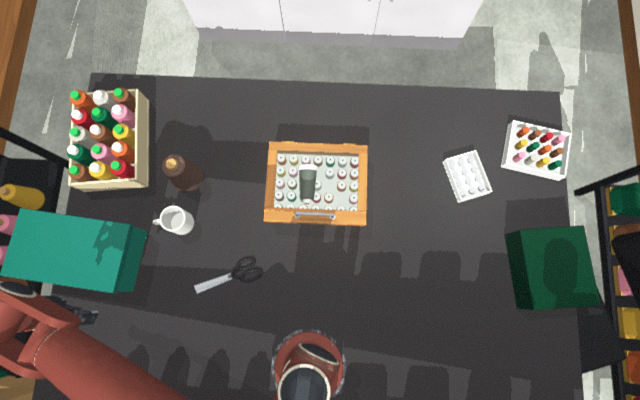

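View pics/scene0.png

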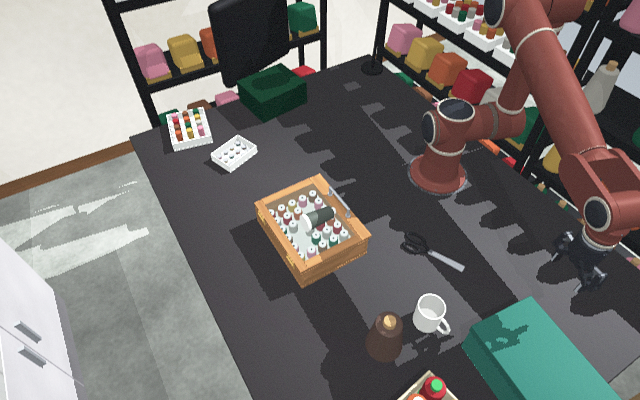

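The top view shows the case at about (316,183), the toppled cone on it at (308,185), and the handle at (315,215). The -y side (image right) of the case is bare, with the tray at (467,176). In the scene view the cone is at (318,218) with a white end at (306,224). Measuring next.

```bash
python3 - <<'E'
from h import *
for n in("top","scene"):
    d=np.load(n+"0.npz");W=d["W"];f=d["f"].astype(int)
    reg=(W[...,0]>.3)&(W[...,0]<.9)&(abs(W[...,1]+.03)<.3)
    hsv=cv2.cvtColor(d["f"],cv2.COLOR_RGB2HSV)
    wood=reg&(hsv[...,0]>5)&(hsv[...,0]<22)&(hsv[...,1]>90)&(abs(W[...,2]-.0995)<.008)
    p=W[wood];r=cv2.minAreaRect(p[:,:2].astype(np.float32)*1000)
    print(n,"lid",wood.sum(),np.median(p[:,2]),r,cv2.boxPoints(r).round().tolist())
    c,s=np.array(r[0])/1000,0
    m=(reg&(W[...,2]>.108)&(np.hypot(W[...,0]-c[0],W[...,1]-c[1])<.2))
    k,l,st,ce=cv2.connectedComponentsWithStats(m.astype(np.uint8))
    for i in range(1,k):
        if st[i,4]<15: continue
        q=W[l==i]; mu=q.mean(0); w,v=np.linalg.eigh(np.cov(q[:,:2].T)); ax=v[:,1]; t=(q[:,:2]-mu[:2])@ax; s=(q[:,:2]-mu[:2])@v[:,0]
        print(i,st[i],mu.round(4),"zmax",q[:,2].max().round(4),"ax",ax.round(3),"ext",t.min().round(4),t.max().round(4))
        for a in np.arange(t.min(),t.max(),.012):
            b=(t>=a)&(t<a+.012)
            if b.sum()>2: print("   t",a.round(3),"w",np.ptp(s[b]).round(3),"mid",((s[b].max()+s[b].min())/2).round(4),"z",q[b,2].max().round(4),"col",f[l==i][b].mean(0).round())
E
```

```text
top lid 3184 0.09920761045367799 ((573.2496337890625, 2.8504791259765625), (265.264404296875, 320.9990539550781), 0.2569423317909241) [[440.0, 163.0], [441.0, -158.0], [707.0, -157.0], [705.0, 164.0]]
1 [298 164  19  39 588] [0.5587 0.0287 0.1436] zmax 0.1608 ax [-1.    -0.026] ext -0.0526 0.061
   t -0.053 w 0.056 mid -0.0019 z 0.1608 col [249. 249. 247.]
   t -0.041 w 0.053 mid 0.0001 z 0.1607 col [155. 163. 152.]
   t -0.029 w 0.05 mid -0.0011 z 0.1573 col [125. 135. 123.]
   t -0.017 w 0.05 mid -0.0008 z 0.1533 col [120. 129. 117.]
   t -0.005 w 0.05 mid -0.0007 z 0.1547 col [105. 112. 102.]
   t 0.007 w 0.043 mid -0.0001 z 0.1506 col [100. 106.  96.]
   t 0.019 w 0.043 mid 0.0002 z 0.15 col [102. 108.  99.]
   t 0.031 w 0.04 mid -0.0009 z 0.1477 col [100. 105.  96.]
   t 0.043 w 0.04 mid -0.0006 z 0.1495 col [132. 135. 127.]
   t 0.055 w 0.021 mid -0.0007 z 0.1375 col [227. 229. 222.]
2 [295 211  39   7 135] [0.4624 0.0025 0.1369] zmax 0.1442 ax [-0.004  1.   ] ext -0.0579 0.0583
   t -0.058 w 0.007 mid 0.0004 z 0.1434 col [168. 167. 165.]
   t -0.046 w 0.01 mid -0.0011 z 0.1395
[... 1388 characters left out ...]
l [149. 153. 159.]
3 [299 206  37  27 541] [0.5713 0.039  0.14  ] zmax 0.1603 ax [-1.     0.016] ext -0.0462 0.0711
   t -0.046 w 0.064 mid 0.0078 z 0.1602 col [226. 228. 226.]
   t -0.034 w 0.048 mid 0.0038 z 0.1603 col [179. 185. 181.]
   t -0.022 w 0.043 mid 0.0022 z 0.1581 col [117. 127. 121.]
   t -0.01 w 0.045 mid 0.0044 z 0.1553 col [113. 122. 116.]
   t 0.002 w 0.045 mid 0.0051 z 0.1519 col [88. 95. 90.]
   t 0.014 w 0.04 mid 0.0049 z 0.1533 col [85. 93. 88.]
   t 0.026 w 0.038 mid 0.0046 z 0.1519 col [84. 91. 86.]
   t 0.038 w 0.038 mid 0.0071 z 0.1481 col [87. 93. 88.]
   t 0.05 w 0.041 mid 0.0077 z 0.146 col [84. 92. 87.]
   t 0.062 w 0.017 mid 0.0066 z 0.1368 col [215. 219. 217.]
```

```bash
python3 - <<'E'
import cv2,numpy as np
a=cv2.imread("pics/top0.png")[130:235,255:380];b=cv2.imread("pics/scene0.png")[165:290,245:375]
a=cv2.resize(a,(420,400),interpolation=2);b=cv2.resize(b,(380,400),interpolation=2)
cv2.imwrite("pics/crop0.png",np.hstack([a[:, :420],b]))
E
```

```text
(no output)
```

View pics/crop0.png

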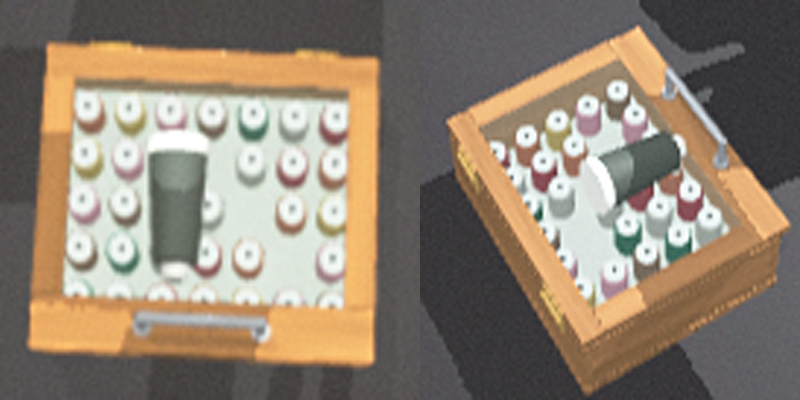

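The crop agrees with the numbers. The cone lies along x with its tip towards the robot, its mid at about (0.555, 0.029, 0.126). The lid is square to the world within 0.3°, and the handle is at (0.463, 0.003, 0.135). The tool can't tilt, so I'll grip near the tip and let the base swing down.

Request:
send_rows(
  rows=[
    [8.5,[0,0,-1],-7.4],
    [8.5,[0,0,-1],-7.3],
    [8.5,[-3,-4.8,0],0],
    [8.5,[-3,-4.8,0],0],
    [8.5,[-3,-4.8,0],0],
    [8.5,[-3,-4.8,0],0],
    [8.5,[-3,-4.8,0],0],
    [8.5,[-3,-4.8,0],0],
    [8.5,[-3,-4.8,0],0],
    [8.5,[-3,-4.8,0],0],
  ],
  newtons=20,
)

```text
t: 1.35
tool_pos: [0.399, 0.2187, 0.251]
tool_rot: [-0.0, -3.142, -0.0]
contact_force: [0.3, 0.9, -0.3]
opening: 0.0851
grip_force: 0.0
```

Request:
send_rows(
  rows=[
    [8.5,[-3,-4.8,0],0],
    [8.5,[-3,-4.8,0],0],
    [8.5,[-3,-4.8,0],0],
    [8.5,[-3,-4.7,0],0],
    [8.5,[0,0,0],0],
  ],
)

```text
t: 1.98
tool_pos: [0.5194, 0.0265, 0.2505]
tool_rot: [-0.008, -3.14, 0.0]
contact_force: [-0.3, 0.1, -0.7]
opening: 0.0849
grip_force: 0.0
```

Request:
send_rows(
  rows=[
    [8.5,[-0.2,0.2,4],0],
    [8.5,[0,0,4],0],
    [8.5,[0,0,3],0],
    [8.5,[0,0,2],0],
    [8.5,[0,0,1.5],0],
    [8.5,[0,0,0],0],
  ],
)

```text
t: 2.72
tool_pos: [0.52, 0.0317, 0.1055]
tool_rot: [0.0, -3.14, -0.0]
contact_force: [-0.0, -0.5, -0.5]
opening: 0.0852
grip_force: 0.0
```

Request:
send_rows(
  rows=[
    [3.5,[0,0,0],0],
    [3.5,[0,0,0],0],
    [3.5,[0,0,0],0],
    [3.5,[0,0,0],0],
    [3.5,[0,0,0],0],
    [3.5,[0,0,0],0],
  ],
)

```text
t: 3.48
tool_pos: [0.5215, 0.0313, 0.1077]
tool_rot: [0.0, 3.14, -0.001]
contact_force: [-1.3, -0.7, 6.0]
opening: 0.045
grip_force: 20.3
```

Request:
send_rows(
  rows=[
    [3.5,[0,0,-1],0],
    [3.5,[0,0,-2],0],
    [3.5,[0,0,-2.5],0],
    [3.5,[0,0,-3],0],
    [3.5,[0,0,-3],0],
    [3.5,[0,0,-2],0],
    [3.5,[0,0,0],0],
    [3.5,[0,0,0],0],
  ],
)

```text
t: 4.47
tool_pos: [0.5199, 0.0315, 0.24]
tool_rot: [-0.0, -3.139, -0.0]
contact_force: [0.2, -0.4, -1.9]
opening: 0.045
grip_force: 20.9
```

```bash
cat > cone.py <<'E'
from h import *
import sys
def look(name,cx,cy,r=.13,z0=.0):
    o=ctrl.get_obs(); im,W=grab("scene",name); hsv=cv2.cvtColor(im["frame"],cv2.COLOR_RGB2HSV); tz=o["tool_pos"][2]
    m=(np.hypot(W[...,0]-cx,W[...,1]-cy)<r)&(W[...,2]>z0)&(W[...,2]<.3)
    ys,xs=np.where(m); y,x=int(np.mean(ys)),int(np.mean(xs)); print("pix",x,y,o["tool_pos"],o["grip_force"])
    c=im["frame"][max(0,y-75):y+75,max(0,x-100):x+100,::-1]; cv2.imwrite(f"pics/{name}.png",cv2.resize(c,None,fx=3,fy=3,interpolation=2))
    return im,W
if __name__=="__main__": look(sys.argv[1],float(sys.argv[2]),float(sys.argv[3]),z0=float(sys.argv[4]))
E
python3 cone.py lift1 .53 .03 .12
```

```text
pix 319 191 [0.51989914 0.03147819 0.23996387] 20.90520076641951
```

View pics/lift1.png

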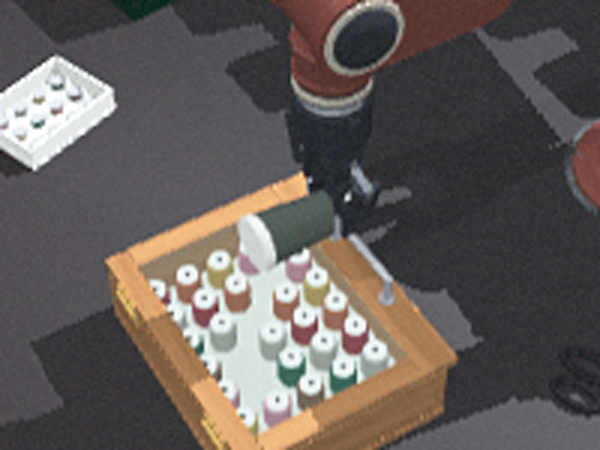

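The cone is held but still nearly horizontal, with its base at about (255,240) in the crop. The pads don't let it pivot on its own. I'll see whether grip force can be eased through the opening command, over the lid at low height.

Request:
send_rows(
  rows=[
    [3.5,[0,0,3],0],
    [3.5,[0,0,3],0],
    [3.5,[0,0,0],0],
    [4.4,[0,0,0],0],
    [4.4,[0,0,0],0],
  ],
)

```text
t: 5.15
tool_pos: [0.5216, 0.0313, 0.183]
tool_rot: [0.0, 3.139, -0.0]
contact_force: [-0.0, 0.0, -2.5]
opening: 0.0449
grip_force: 20.8
```

```bash
cat > tilt.py <<'E'
from h import *
import sys
cx,cy=map(float,sys.argv[1:3]); z0=float(sys.argv[3])
o=ctrl.get_obs();g=o["tool_pos"]-[0,0,-.019]
for n in("scene","top"):
    im,W=grab(n,sys.argv[4] if len(sys.argv)>4 and n=="scene" else None); f=im["frame"].astype(int)
    near=(np.hypot(W[...,0]-cx,W[...,1]-cy)<.13)&(W[...,2]>z0)&(W[...,2]<g[2]+.03)
    wh=near&(f.min(-1)>200)&(np.ptp(f,axis=-1)<25)
    gr=near&(f[...,1]-f[...,0]>=2)&(f[...,1]-f[...,2]>=2)&(f.max(-1)<200)&(f.max(-1)>50)
    for k,m in(("white",wh),("thread",gr)):
        p=W[m]
        if len(p)>5: print(n,k,len(p),p.mean(0).round(3),p.min(0).round(3),p.max(0).round(3))
print("grip",g.round(4),o["grip_force"],o["opening"],o["contact_force"])
E
python3 tilt.py .56 .03 .115
```

```text
scene white 80 [0.6   0.041 0.202] [0.463 0.007 0.136] [0.619 0.06  0.224]
scene thread 376 [0.571 0.041 0.211] [0.525 0.005 0.172] [0.618 0.061 0.223]
top white 18 [0.503 0.028 0.209] [0.5   0.02  0.202] [0.508 0.037 0.215]
top thread 18 [0.502 0.028 0.195] [ 0.46  -0.043  0.132] [0.515 0.066 0.224]
grip [0.5216 0.0313 0.202 ] 20.843962560165323 0.044917952193769504 [-0.0298045   0.02365314 -2.50091687]
```

Request:
send_rows(
  rows=[
    [3.5,[0,0,-6.2],0],
    [3.5,[0,0,6.2],0],
    [3.5,[0,0,-6.2],0],
    [3.5,[0,0,6.2],0],
    [3.5,[0,0,-6.2],0],
    [3.5,[0,0,6.2],0],
    [3.5,[0,0,-6.2],0],
    [3.5,[0,0,0],0],
  ],
)

```text
t: 6.25
tool_pos: [0.5204, 0.0315, 0.2441]
tool_rot: [0.0, 3.139, -0.0]
contact_force: [0.5, 0.1, -0.6]
opening: 0.0446
grip_force: 24.6
```

```bash
python3 tilt.py .56 .03 .115
```

```text
scene white 70 [0.542 0.043 0.221] [0.464 0.007 0.139] [0.566 0.062 0.29 ]
scene thread 315 [0.546 0.046 0.233] [0.513 0.013 0.175] [0.563 0.061 0.291]
top thread 31 [0.511 0.03  0.207] [ 0.459 -0.043  0.14 ] [0.524 0.058 0.267]
grip [0.5204 0.0315 0.2631] 24.624996931815986 0.04457536144503203 [ 0.4674394   0.05607045 -0.63969825]
```

```bash
python3 cone.py shake1 .53 .03 .12
```

```text
pix 326 195 [0.52188333 0.03130068 0.24554372] 24.589193539868575
```

View pics/shake1.png

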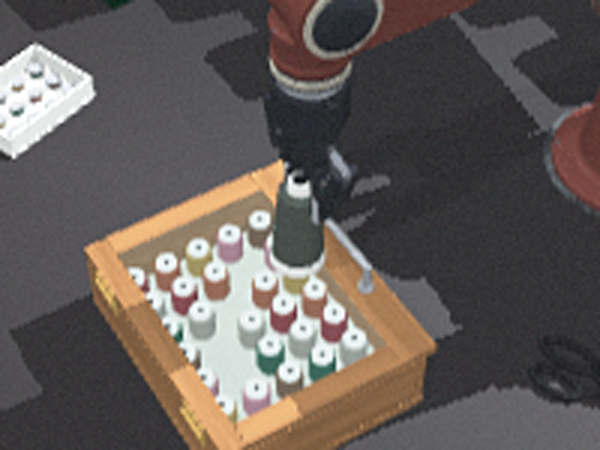

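The cone now hangs nearly vertical, tip up at (298,183) and base at (298,258). Next I'll check its remaining tilt and carry height.

```bash
cat > up.py <<'E'
from h import *
import sys
def up(cx,cy,zlo,zhi):
    im,W=grab("scene"); n=(np.hypot(W[...,0]-cx,W[...,1]-cy)<.06)&(W[...,2]>zlo)&(W[...,2]<zhi)
    f=im["frame"].astype(int); p=W[n&~((f[...,0]-f[...,2])>40)]
    for a in np.arange(zlo,zhi,.012):
        b=p[(p[:,2]>=a)&(p[:,2]<a+.012)]
        if len(b)>4: print(a.round(3),len(b),b.mean(0).round(4),"min",b.min(0).round(3)[:2],"max",b.max(0).round(3)[:2])
up(*map(float,sys.argv[1:]))
o=ctrl.get_obs();print(o["tool_pos"],o["contact_force"],o["grip_force"],o["q"])
E
python3 up.py .535 .03 .15 .30
```

```text
0.174 59 [0.5497 0.0491 0.1806] min [0.514 0.017] max [0.567 0.062]
0.186 46 [0.5471 0.05   0.1918] min [0.519 0.021] max [0.567 0.061]
0.198 50 [0.5475 0.0489 0.2043] min [0.518 0.026] max [0.565 0.06 ]
0.21 47 [0.5449 0.0485 0.2165] min [0.515 0.022] max [0.562 0.06 ]
0.222 48 [0.5482 0.0464 0.228 ] min [0.517 0.021] max [0.563 0.058]
0.234 42 [0.5467 0.0479 0.2394] min [0.524 0.027] max [0.561 0.058]
0.246 43 [0.5466 0.0476 0.253 ] min [0.521 0.024] max [0.56  0.067]
0.258 53 [0.5426 0.0496 0.2639] min [0.519 0.023] max [0.558 0.069]
0.27 94 [0.5398 0.0382 0.2756] min [0.518 0.005] max [0.556 0.07 ]
0.282 63 [0.5346 0.0293 0.2874] min [0.513 0.001] max [0.547 0.082]
0.294 31 [0.5317 0.0384 0.2978] min [ 0.517 -0.017] max [0.538 0.086]
[0.52172406 0.03131587 0.24483942] [ 0.11350962 -0.29313741 -1.92164369] 24.589124566409737 [-8.25016766e-02 -2.04769562e-01  1.83399665e+00  1.30765561e-05
  1.50949206e+00 -1.65308306e+00]
```

Request:
send_rows(
  rows=[
    [3.5,[0,-1,0],0],
    [3.5,[0,-2.5,0],0],
    [3.5,[0,-4,0],0],
    [3.5,[0,-4.5,0],0],
    [3.5,[0,-4.5,0],0],
    [3.5,[0,-4,0],0],
    [3.5,[0,-3,0],0],
    [3.5,[0,-2,0],0],
    [3.5,[0,-1,0],0],
    [3.5,[0,0,0],0],
  ],
)

```text
t: 7.7
tool_pos: [0.5206, -0.2337, 0.2432]
tool_rot: [-0.001, -3.141, -0.001]
contact_force: [-0.7, -0.0, -2.1]
opening: 0.045
grip_force: 24.6
```

Request:
send_rows(
  rows=[
    [3.5,[0,0,2],0],
    [3.5,[0,0,4],0],
    [3.5,[0,0,4],0],
    [3.5,[0,0,3],0],
    [3.5,[0,0,2],0],
    [3.5,[0,0,1],0],
    [3.5,[0,0,0],0],
    [3.5,[0,0,0],0],
  ],
)

```text
t: 8.7
tool_pos: [0.5215, -0.2341, 0.0848]
tool_rot: [0.0, 3.139, -0.002]
contact_force: [-0.4, 0.9, -2.0]
opening: 0.0451
grip_force: 24.6
```

```bash
python3 up.py .535 -.235 .004 .15; python3 cone.py low .535 -.235 .01
```

```text
0.004 8 [ 0.5326 -0.2518  0.0064] min [ 0.48  -0.269] max [ 0.588 -0.238]
0.016 6 [ 0.5644 -0.2313  0.023 ] min [ 0.561 -0.242] max [ 0.568 -0.225]
0.028 13 [ 0.5566 -0.2243  0.0343] min [ 0.513 -0.237] max [ 0.564 -0.216]
0.04 31 [ 0.5456 -0.2159  0.0466] min [ 0.52  -0.237] max [ 0.564 -0.207]
0.052 32 [ 0.5433 -0.2168  0.0581] min [ 0.515 -0.236] max [ 0.563 -0.206]
0.064 36 [ 0.5448 -0.2176  0.07  ] min [ 0.514 -0.24 ] max [ 0.561 -0.205]
0.076 25 [ 0.5466 -0.2165  0.0823] min [ 0.526 -0.24 ] max [ 0.559 -0.206]
0.088 32 [ 0.5428 -0.2151  0.0947] min [ 0.514 -0.241] max [ 0.559 -0.196]
0.1 41 [ 0.5416 -0.2167  0.1065] min [ 0.521 -0.26 ] max [ 0.558 -0.195]
0.112 54 [ 0.5406 -0.2291  0.1167] min [ 0.513 -0.263] max [ 0.556 -0.193]
0.124 39 [ 0.5347 -0.2328  0.1292] min [ 0.52  -0.281] max [ 0.546 -0.181]
0.136 30 [ 0.5308 -0.2116  0.1422] min [ 0.512 -0.289] max [ 0.539 -0.178]
0.148 6 [ 0.5349 -0.2055  0.149 ] min [ 0.531 -0.277] max [ 0.537 -0.176]
[ 0.52153055 -0.23420253  0.0849228 ] [-0.11152284 -0.05153652 -2.79664491] 24.59662528708577 [-5.52238447e-01  6.11283943e-02  1.85994675e+00  1.16094124e-05
  1.21767690e+00 -2.12279387e+00]
pix 291 166 [ 0.52153055 -0.23420253  0.0849228 ] 24.59662528708577
```

View pics/low.png

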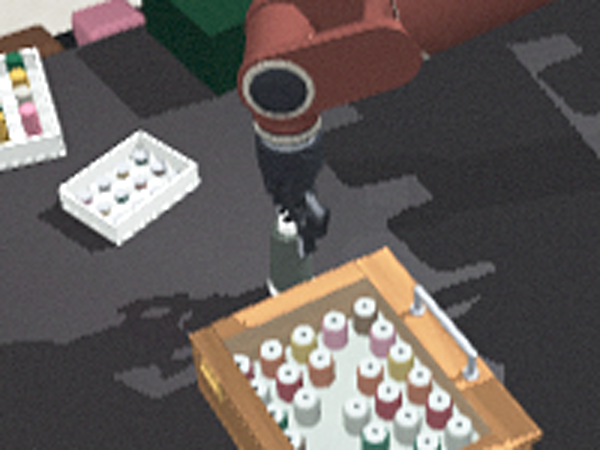

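The cone at (288,255) hangs upright about 12 mm above the counter, clear of the case and tray. Lowering until it touches.

Request:
send_rows(
  rows=[
    [3.5,[0,0,0.5],0],
    [3.5,[0,0,0.3],0],
    [3.5,[0,0,0.2],0],
    [3.5,[0,0,0],0],
  ],
)

```text
t: 9.3
tool_pos: [0.5208, -0.2336, 0.0736]
tool_rot: [0.0, 3.141, 0.0]
contact_force: [0.8, 1.2, -0.6]
opening: 0.0448
grip_force: 24.9
```

Request:
send_rows(
  rows=[
    [3.5,[0,0,0.2],0],
    [3.5,[0,0,0],0],
  ],
)

```text
t: 9.55
tool_pos: [0.522, -0.2336, 0.0733]
tool_rot: [0.0, 3.139, -0.0]
contact_force: [-0.7, 2.8, 5.9]
opening: 0.0446
grip_force: 25.6
```

Request:
send_rows(
  rows=[
    [3.5,[0,0,0.2],0],
    [3.5,[0,0,0],0],
  ],
)

```text
t: 9.8
tool_pos: [0.5227, -0.2336, 0.0731]
tool_rot: [-0.0, 3.138, -0.0]
contact_force: [-1.8, 6.0, 15.1]
opening: 0.0452
grip_force: 26.5
```

Request:
send_rows(
  rows=[
    [3.5,[0,0,-0.2],0],
    [3.5,[0,0,-0.1],0],
    [4.8,[0,0,0],0],
    [5.2,[0,0,0],0],
    [6,[0,0,0],0],
    [8.5,[0,0,0],0],
    [8.5,[0,0,0],0],
    [8.5,[0,0,0],0],
  ],
)

```text
t: 10.8
tool_pos: [0.5205, -0.2336, 0.0723]
tool_rot: [-0.0, -3.142, 0.0]
contact_force: [-0.9, -0.5, -0.2]
opening: 0.0848
grip_force: 0.0
```

```bash
python3 up.py .535 -.235 .004 .13
```

```text
0.004 16 [ 0.5552 -0.2567  0.0071] min [ 0.486 -0.294] max [ 0.583 -0.234]
0.016 7 [ 0.5606 -0.2359  0.0225] min [ 0.559 -0.248] max [ 0.563 -0.222]
0.028 13 [ 0.5527 -0.2255  0.0348] min [ 0.513 -0.244] max [ 0.563 -0.214]
0.04 29 [ 0.5445 -0.2175  0.0459] min [ 0.519 -0.243] max [ 0.561 -0.207]
0.052 28 [ 0.5466 -0.2166  0.057 ] min [ 0.522 -0.24 ] max [ 0.563 -0.207]
0.064 30 [ 0.5475 -0.217   0.0693] min [ 0.528 -0.242] max [ 0.561 -0.205]
0.076 34 [ 0.543 -0.219  0.082] min [ 0.516 -0.279] max [ 0.559 -0.186]
0.088 64 [ 0.5377 -0.228   0.0955] min [ 0.512 -0.283] max [ 0.559 -0.177]
0.1 71 [ 0.5371 -0.226   0.1055] min [ 0.52  -0.279] max [ 0.557 -0.179]
0.112 41 [ 0.5331 -0.2387  0.1169] min [ 0.52  -0.284] max [ 0.545 -0.176]
0.124 5 [ 0.5312 -0.2426  0.1279] min [ 0.525 -0.283] max [ 0.535 -0.184]
[ 0.52055335 -0.23363447  0.07233298] [-0.38425047 -0.58424658 -0.40146251] 0.0 [-5.52264315e-01  7.65109618e-02  1.86718394e+00 -4.35474206e-05
  1.19781348e+00 -2.12277363e+00]
```

Request:
send_rows(
  rows=[
    [8.5,[0,0,-1],0],
    [8.5,[0,0,-3],0],
    [8.5,[0,0,-4],0],
    [8.5,[0,0,-5],0],
    [8.5,[0,0,-4],0],
  ],
)

```text
t: 11.48
tool_pos: [0.5209, -0.2338, 0.2456]
tool_rot: [0.0, 3.139, -0.002]
contact_force: [0.4, -0.2, -0.0]
opening: 0.0849
grip_force: 0.0
```

Request:
send_rows(
  rows=[
    [8.5,[0,0,0],10],
    [8.5,[0,0,0],10],
    [8.5,[0,0,0],10],
    [8.5,[0,0,0],10],
    [8.5,[0,0,0],10],
    [8.5,[0,0,0],10],
    [8.5,[0,0,0],10],
    [8.5,[0,0,0],10],
    [8.5,[0,0,0],10],
    [8.5,[0,0,0],0],
  ],
)

```text
t: 12.72
tool_pos: [0.5206, -0.2336, 0.2431]
tool_rot: [2.219, 2.223, 0.0]
contact_force: [0.3, 0.1, -0.6]
opening: 0.0852
grip_force: 0.0
```

Request:
send_rows(
  rows=[
    [8.5,[3,-1,0],0],
    [8.5,[5,-1.2,0],0],
    [8.5,[5,-1.2,0],0],
    [8.5,[5,-1.2,0],0],
    [8.5,[4,-0.9,0],0],
    [8.5,[1.7,-0.3,0],0],
    [8.5,[0,0,0],0],
    [8.5,[0,0,0],0],
  ],
)

```text
t: 13.72
tool_pos: [0.4629, 0.0025, 0.2424]
tool_rot: [2.222, 2.221, -0.001]
contact_force: [0.4, -0.6, 0.9]
opening: 0.085
grip_force: 0.0
```

```bash
python3 up.py .535 -.235 .004 .13; python3 cone.py pre .5 -.1 .01
```

```text
0.004 15 [ 0.5559 -0.2545  0.0076] min [ 0.479 -0.288] max [ 0.59  -0.235]
0.016 5 [ 0.561  -0.2317  0.0232] min [ 0.559 -0.245] max [ 0.563 -0.221]
0.028 15 [ 0.5552 -0.2253  0.0355] min [ 0.515 -0.242] max [ 0.563 -0.214]
0.04 26 [ 0.5457 -0.2165  0.0476] min [ 0.521 -0.243] max [ 0.561 -0.205]
0.052 39 [ 0.5419 -0.2169  0.0577] min [ 0.512 -0.242] max [ 0.561 -0.204]
0.064 26 [ 0.5457 -0.2157  0.0705] min [ 0.521 -0.242] max [ 0.561 -0.207]
0.076 34 [ 0.5444 -0.2173  0.0818] min [ 0.519 -0.241] max [ 0.56  -0.206]
0.088 35 [ 0.542  -0.22    0.0941] min [ 0.516 -0.25 ] max [ 0.559 -0.206]
0.1 60 [ 0.5396 -0.2245  0.1043] min [ 0.516 -0.253] max [ 0.557 -0.208]
0.112 27 [ 0.5361 -0.2313  0.1159] min [ 0.524 -0.245] max [ 0.548 -0.22 ]
[0.46291501 0.00234743 0.24233011] [ 0.6249915  -0.09280888 -0.32907112] 0.0 [-1.55636643e-01 -3.58209175e-01  1.96156645e+00 -4.47169588e-04
  1.53827276e+00 -1.54479154e-01]
pix 310 196 [0.46291501 0.00234743 0.24233011] 0.0
```

View pics/pre.png

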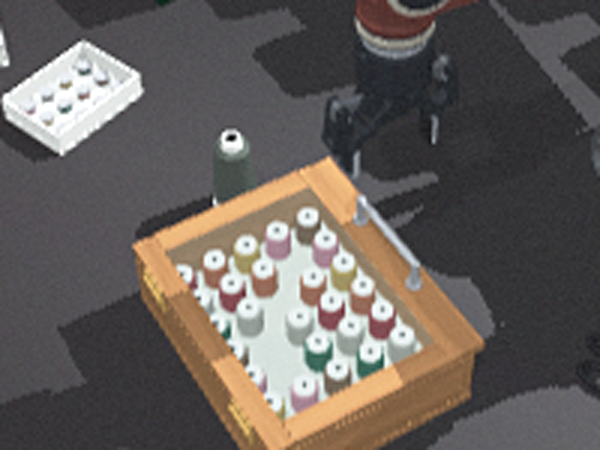

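The cone stands upright on the counter at (232,165), and the gripper hovers over the handle at (388,240). Going down to grip the bar.

Request:
send_rows(
  rows=[
    [8.5,[0,0,4],0],
    [8.5,[0,0,4],0],
    [8.5,[0,0,3],0],
    [8.5,[0,0,1.5],0],
    [8.5,[0,0,0],0],
  ],
)

```text
t: 14.45
tool_pos: [0.4621, 0.003, 0.1165]
tool_rot: [-2.221, -2.219, 0.002]
contact_force: [-0.2, 0.2, 0.2]
opening: 0.0851
grip_force: 0.0
```

Request:
send_rows(
  rows=[
    [0.5,[0,0,0],0],
    [0.5,[0,0,0],0],
    [0.5,[0,0,0],0],
    [0.5,[0,0,0],0],
    [0.5,[0,0,0],0],
    [0.5,[0,0,0],0],
    [0.5,[0,0,0],0],
    [0.5,[0,0,0],0],
  ],
  newtons=40,
)

```text
t: 15.45
tool_pos: [0.4622, 0.0034, 0.1178]
tool_rot: [-2.221, -2.221, 0.002]
contact_force: [-5.8, 0.0, 6.4]
opening: 0.0086
grip_force: 39.1
```

Request:
send_rows(
  rows=[
    [0.3,[0,0.24,-1.04],0],
    [0.3,[0,0.28,-1.03],0],
    [0.3,[0,0.7,-2.02],0],
    [0.3,[0,0.87,-1.95],0],
    [0.3,[0,0,0],0],
  ],
)

```text
t: 16.08
tool_pos: [0.484, 0.0035, 0.1812]
tool_rot: [-2.221, -2.221, 0.0]
contact_force: [-8.8, 0.2, 1.4]
opening: 0.0086
grip_force: 39.3
```

Request:
send_rows(
  rows=[
    [0.3,[0,0.52,-0.94],0],
    [0.3,[0,0.52,-0.93],0],
    [0.3,[0,1.19,-1.77],0],
    [0.3,[0,1.35,-1.66],0],
    [0.3,[0,0,0],0],
  ],
)

```text
t: 16.7
tool_pos: [0.5204, 0.0036, 0.2352]
tool_rot: [2.221, 2.221, 0.002]
contact_force: [-9.6, 0.2, 5.1]
opening: 0.0087
grip_force: 39.9
```

Request:
send_rows(
  rows=[
    [0.3,[0,0.74,-0.78],0],
    [0.3,[0,0.74,-0.76],0],
    [0.3,[0,1.61,-1.4],0],
    [0.3,[0,1.73,-1.26],0],
    [0.3,[0,0,0],0],
  ],
)

```text
t: 17.32
tool_pos: [0.5691, 0.0038, 0.2779]
tool_rot: [2.22, 2.22, 0.005]
contact_force: [-7.8, 1.6, 7.8]
opening: 0.0081
grip_force: 40.9
```

Request:
send_rows(
  rows=[
    [0.3,[0,0.91,-0.55],0],
    [0.3,[0,0.92,-0.55],0],
    [0.3,[0,0.96,-0.47],0],
    [0.3,[0,0.96,-0.47],0],
    [0.3,[0,1,-0.39],0],
    [0.3,[0,0.99,-0.38],0],
    [0.3,[0,0,0],0],
    [0.3,[0,0,0],0],
    [0.3,[0,0,0],0],
  ],
)

```text
t: 18.45
tool_pos: [0.6259, 0.004, 0.3049]
tool_rot: [2.219, 2.22, 0.005]
contact_force: [-4.2, 2.4, 5.8]
opening: 0.0085
grip_force: 41.1
```

```bash
python3 - <<'E'
from h import *
from cone import look
look("open",.6,0,.2,.02)
o=ctrl.get_obs();print(o)
for n in("top","scene"):
    im,W=grab(n);hsv=cv2.cvtColor(im["frame"],cv2.COLOR_RGB2HSV)
    m=(hsv[...,0]>5)&(hsv[...,0]<22)&(hsv[...,1]>90)&(W[...,2]>.11)&(W[...,2]<.32)&(abs(W[...,1])<.17)&(W[...,0]>.5)&(W[...,0]<.75)
    p=W[m]; print(n,len(p))
    if len(p)>30:
        A=p-p.mean(0);nrm=np.linalg.svd(A,full_matrices=False)[2][2];print(nrm.round(3),"angle",np.degrees(np.arctan2(abs(nrm[0]),abs(nrm[2]))),p.min(0),p.max(0))
E
python3 up.py .535 -.235 .03 .13 | cut -c1-80
```

```text
pix 303 226 [0.6258896  0.00398601 0.30485184] 41.092597246170044
{'t': 18.5, 'q': array([-1.13004982e-01,  1.91334415e-02,  1.52590420e+00,  1.33519928e-03,
        1.59253995e+00, -1.13315397e-01]), 'dq': array([ 3.97161135e-04,  4.73256147e-04, -7.09427953e-04,  6.29560513e-05,
        1.28404789e-03, -1.05940752e-03]), 'effort': array([ -1.12780597, -34.88132   , -35.83864689,  -0.30841858,
        -1.30936749,   0.03914269]), 'tool_pos': array([0.62588819, 0.0040207 , 0.30486469]), 'tool_rot': array([2.21942463, 2.22018408, 0.00556397]), 'contact_force': array([-3.33548419,  2.27431596,  6.88607322]), 'wrist_torque': array([0.24274638, 0.83051055, 0.05915741]), 'grip_force': 41.09215557575226, 'opening': 0.008079654115815208}
top 905
[0.854 0.003 0.521] angle 58.62106107534519 [ 0.57268786 -0.15709373  0.11089558] [0.70526276 0.16172539 0.31999803]
scene 2246
[-0.866 -0.009 -0.5  ] angle 60.0261407576612 [ 0.57476192 -0.15917003  0.11000864] [0.71171346 0.16586237 0.31998888]
[0.62587229 0.00400992 0.3048824 ] [-3.85931229  1.03748124  6.62955191] 41.0897
  1.59249785e+00 -1.13285287e-01]
```

View pics/open.png

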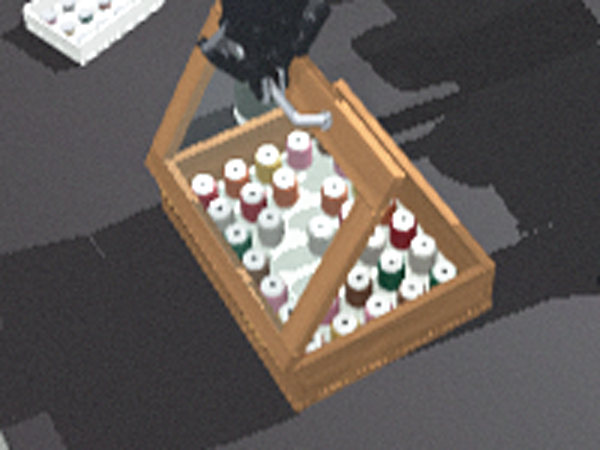

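The lid is open at about 60° (planes fit in the two views give 58.6° and 60.0°). The fingers hold the bar at (275,95), and the arm is still. The cone is partly visible, standing behind the lid at (248,105). Handing in.

```bash
python3 -c "
from station import ctrl
print(ctrl.finish_job())"
```

```text
the job is handed in; nothing more can be done
None
```

The cone is standing on the bare counter beside the case's -y side. The gripper is holding the lid still at about 60° (58.6° and 60.0° measured from the two cameras), and I handed the job in at about 18.5 s of the 64 s limit; I touched none of the other things.

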